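Fit a brake disc onto the studs of a cargo-bike hub on the shed tray

ROBOT

A 6-joint arm with a two-finger parallel gripper is mounted at the origin on the work surface. World frame = base frame: x ahead of the robot, y to its left, z up, the work surface at z = 0. Lengths are in mm, angles in rad, forces in N, time in s.
With the tool pointing down it reaches from about 350 to 875 mm from the base axis. Payload 4.2 kg.
Tool frame: the origin (TCP) lies midway between the tips of the shut fingers; the grasp point (between the pads) lies 19 mm behind it; z points along the fingers, y is the line along which they close (so a half turn about z gives the same grasp; the last joint's range is limited). The gripper opens to 85 mm and grips with 20 to 120 N. Pads are 22 mm wide; open, the fingers measure 114 mm over their backs; the gripper's body (76 mm by 85 mm) begins 54 mm behind the grasp point. The pads swing forward as they close: fully open they stand 13 mm farther back than shut.
Start: joints at [0.259, 0.385, 0.008, 0, -1.194, -0.259], TCP at [624.979, 0.025, 231.312] pointing down, gripper open.
Joint ranges: [-3.14, 3.14], [-1.21, 2.06], [-1.07, 1.41], [-3.16, 2.05], [-2.99, -0.16], [-3.1, 3.1]. Speed limits (rad/s): [2.79, 2.79, 3.14, 3.14, 3.14, 3.14].

INTERFACE

Orientations are given as a unit quaternion [x, y, z, w].
In Python, from bench import read_state, get_image, job_done gives the robot as it stands.
- The arm moves only by the tool servo_tool, never from a script. Its arguments are lists of equal length, an entry for each row: "rotation": the turn, a rotation vector about the world's x, y, z scaled (see below), a list of three; "slide": the shift along the world's x, y, z scaled (see below), a list of three; "grip": the opening, from -1 (shut) to 1 (fully open). In form: {"rotation": [[rx, ry, rz], ...], "slide": [[tx, ty, tz], ...], "grip": [grip, ...]}. A call has 1 to 8 rows; each row is the pose to reach, as a shift and turn from the pose commanded when the call began, turning the shorter way round; what a row does not reach only later rows make up. The controller multiplies each number of a shift by 0.2 m and each number of a turn by 360 degrees. A row lasts 1/8 s, in which the tool goes at most 62.5 mm and 10.7 degrees, less where a joint would pass 70% of its speed; a pose out of reach is approached as far as the arm can. A call with a number of a shift or a turn outside -1 to 1 is refused whole. A call with a gripper value outside its range is refused whole. The fingers move at their own pace and stop on an object; the grip force is fixed at half the most. Time passes only in rows, so rows that repeat a pose let the fingers close. It gives the time, the measured TCP pose, the force, the opening and the grip force at its end, in the units of the state.
- read_state(): the state, without advancing time (a new reading comes with each control period).
- get_image(name): name is "scene" or "side" or "wrist"; returns a dict with "image" (384x512x3 uint8, red, green, blue), "depth" (384x512 float32, mm along the optical axis (not along the pixel's ray), 0 where there is no reading), "camera_matrix" (3x3 intrinsics, pixels), "rvec" (rotation vector, rad) and "tvec" (3), from world to camera coordinates, as OpenCV has them; the wrist camera has in their place "hand_eye" (4x4, takes a point from camera to tool coordinates, whose origin is the TCP and whose axes are the flange's). Camera axes: x right, y down, z forward; pixel columns grow to the right and rows downward; lengths in mm; the calibration is good to about 2 mm. The wrist camera is an equidistant fisheye: a pixel r from the principal point sees the ray r / f radians off the axis. A picture is of the moment at which its call begins: read the wrist's pose just before it.
- job_done(): hands the job in; it is judged then, once.
The state is a dict: "clock": time; "joints": joint angles; "joint_vel": joint speeds; "joint_efforts": joint torques, N m; "position": TCP position; "ee_rot": TCP orientation; "contact_force": force on the tool from outside, world axes, zero at the start; "wrist_torque": the same for the moment, N m; "gripper_width": finger opening in mm; "grasp_force": force on a finger pad.
Only numpy, scipy, OpenCV 4.12 (cv2) and the standard library are available. Lean on these libraries where they do the work, as an engineer would, in place of code of your own. Each camera call takes 0.05 s, during which the arm holds its last target. There are 200 camera calls.

TASK

Take the orange transport cap off the hub's axle and lay it in the ceramic saucer. Then fit the brake disc, boss upwards, over the axle, turn it while it rests lightly on the four stud tips until the holes find the studs, and slide it fully home, flat against the hub. Be gentle: never press the disc hard on the hub or let it drop there, and leave everything else, and the saucer, where it lies.

Things in the scene. Friction and masses are not known exactly. Their poses are not given: they have to be found in the camera images.
- disc: Brake disc, about 350 g, lying flat on the tray at first. Origin: centre of its flat underside, z up. Steel band 140 mm across, 5 mm thick, round a black square spider 76 x 76 mm, 8 mm thick, sides along the disc's x and y, with four through holes, 11 mm diameter, at x = +-24, y = +-24 mm. It fits the same after every quarter turn. More than 25 N between disc and hub is too hard.
- boss_top (a point): Top centre of the disc's square aluminium boss, the place to grip, 50 mm above the disc's underside. The boss is 36 x 36 mm, its flats facing the disc's x and y, with a through bore of 18 mm diameter.
- hub_stand: Fixed stand: green square block 110 x 110 x 22 mm, sides along its x and y, origin at the centre of its underside. On it the round aluminium hub, 92 mm across, on a sprung rubber mount that gives straight down: it starts to sink at about 5 N (weight of a resting disc included), then 1 mm per 2.5 N, and is solid after 7 mm (about 22 N); it springs back up when let go.
- seat (a point): Centre of the hub's flat top face, on the axle's axis, 50 mm above the tray unloaded; it sinks with the mount. Its axes are those of the stand, not of the studs. The disc is home when its underside lies on this face (disc origin at this point).
- stud_tips (a point): On the axle's axis at the height of the four stud tips, 18 mm above the hub's face. Brass studs, 9 mm diameter, last 4 mm coned, in a square at 24, 24 mm from the axis. The hub turns on its bearing, but stiffly (0.7 N m): light rubbing leaves it. The studs' turn is NOT measured: the square is 0.15 to 1.4 rad anticlockwise of the stand's x and y.
- axle_tip (a point): Tip of the steel axle on the hub's axis, 44 mm above the hub's face. The axle is 16 mm in diameter, its last 6 mm coned; it guides the disc's bore before the studs are reached.
- cap: Orange plastic transport cap: 28 mm diameter, 40 mm high, closed at the top, loose over the axle (bore 20 mm, 35 mm deep) and resting on the axle's tip at the start. Origin: centre of its lower, open rim, 9 mm above the hub's face at the start; z up to its closed top. 30 g. Lift it 36 mm to free it.
- saucer: Loose white ceramic saucer, 130 mm diameter over the rim, 18 mm high, 250 g. Origin at the centre of its underside.
- saucer_in (a point): Centre of the saucer's inner floor, 5 mm above the tray; the flat floor is about 36 mm in radius.
- trowel: Stainless trowel with a wooden handle, about 260 mm long, lying on the tray; origin under its middle. Leave alone.
- lever0: Blue plastic tyre lever, 115 mm long, lying on the tray beside its twin; origin under its middle. Leave alone.
- lever1: The second blue tyre lever. Leave alone.
- seedtray0: Lower of two stacked black plastic seed trays, 200 x 300 x 50 mm. Origin at the centre of its underside. Leave alone.
- seedtray1: Upper seed tray, stacked on the other. Leave alone.
- pot: Empty terracotta flower pot, 110 mm diameter, 100 mm high; origin at the centre of its underside. Leave alone.
- jar: Glass jar with a green lid, 64 mm diameter, 90 mm high; origin at the centre of its underside. Leave alone.
- spanner: Steel spanner, 160 mm long, lying flat; origin under its middle. Leave alone.
There are look-alikes about, which are no part of the job. Leave any pink or turquoise look-alike of the hub_stand alone. Several things have the shape of the cap; the one meant has the colours described above.

How it is judged (in metres and radians):
On the way, in this order (a step that is already met when the one before it is completed fails the run):
1. the orange cap lies in the saucer, released (horizontal distance between cap and saucer_in below 0.05 m and z of cap in the frame of saucer_in below 0.025 m and contact force between the fingers and cap below 0.05 N and linear speed of cap below 0.03 m/s), for 0.2 s.
2. the disc is over the studs, flat on the hub's face (z of disc in the frame of seat below 0.0025 m and horizontal distance between disc and seat below 0.003 m and angle between disc's own z axis and vertical below 0.05 rad), for 0.2 s.
At the end, for the whole second after the job is handed in: Disc released and at rest on the hub: underside within 2.5 mm of the hub's face, within 3 mm of the axle's axis, level within 0.05 rad; cap lies released in the saucer (within 50 mm of its centre, under 25 mm above its floor); saucer and all bystanders moved less than 30 mm (all of step 1 and all of step 2 and linear speed of disc below 0.02 m/s and distance of each of trowel, lever0, lever1, seedtray0, seedtray1, pot, jar, spanner, saucer from where it was at the start of the episode below 0.03 m); the robot touches nothing.
It fails at once if the disc is pressed or dropped on the hub with more than 25 N (contact force between disc and hub_stand above 25 N).
It fails at once if the saucer or a bystander is moved more than 30 mm (distance of any of trowel, lever0, lever1, seedtray0, seedtray1, pot, jar, spanner, saucer from where it was at the start of the episode above 0.03 m).
It also fails if it takes over 72 s, if anything falls off the work surface, if the arm or the gripper's body presses on something with over 40 N, if the wrist force passes 120 N, or if a joint passes its speed limit or range.

## Working session

There is one attempt and no reset: what is moved stays moved. The work goes in short steps, Python scripts to look and compute and a tool call to move; the robot and the scene stay as the last step left them, time stands still between calls to the robot, and variables do not carry over. Pictures are saved under pics/ and viewed, at most 10 in all, crops included, and the job is handed in when it is done.

Besides the shell and the picture viewer there is one more tool, called after "Emit:" as name(argument=value, ...) on one line, values as JSON. servo_tool: Moves the arm, as the interface text tells. Shifts and turns lie within -1 to 1; 1 stands for 0.2 m of shift or 360 degrees of turn. Its arguments: {"type":"object","properties":{"rotation":{"type":"array","items":{"type":"array","items":{"type":"number","minimum":-1,"maximum":1}}},"slide":{"type":"array","items":{"type":"array","items":{"type":"number","minimum":-1,"maximum":1}}},"grip":{"type":"array","items":{"type":"number"}}},"required":["rotation","slide","grip"]}

```bash
mkdir -p pics
cat > h.py <<'E'
import numpy as np, cv2
from scipy.spatial.transform import Rotation as R
from bench import read_state, get_image, job_done
def world(im, us, vs, z=None):
    """pixels -> world points, by depth (z None) or on plane z."""
    K=np.array(im["camera_matrix"]);Rm=cv2.Rodrigues(np.array(im["rvec"],float))[0];t=np.array(im["tvec"],float).ravel()
    us=np.atleast_1d(us);vs=np.atleast_1d(vs)
    d=np.stack([(us-K[0,2])/K[0,0],(vs-K[1,2])/K[1,1],np.ones(len(us))],1)
    C=-Rm.T@t; D=d@Rm
    s=im["depth"][vs.astype(int),us.astype(int)] if z is None else (z-C[2])/D[:,2]
    return C+D*np.asarray(s)[:,None]
def save(im,n): cv2.imwrite("pics/"+n,cv2.cvtColor(im["image"],cv2.COLOR_RGB2BGR))
def cloud(im):
    v,u=np.nonzero(im["depth"]>0); return u,v,world(im,u,v),im["image"][v,u].astype(int)
E
python3 - <<'E'
from h import *
s=read_state();print(s)
for n in("scene","side"):
    im=get_image(n);save(im,n+"0.png");np.save(n+"0.npy",im,allow_pickle=True)
    Rm=cv2.Rodrigues(np.array(im["rvec"],float))[0];print(n,-Rm.T@np.array(im["tvec"]).ravel(),Rm[2],im["camera_matrix"])
im=get_image("wrist");save(im,"wrist0.png");print(im["hand_eye"],im["camera_matrix"])
E
```

```text
{'clock': 0.0, 'joints': array([ 2.58609081e-01,  3.85524482e-01,  6.62494113e-03, -5.21942537e-04,
       -1.19396993e+00, -2.58615111e-01]), 'joint_vel': array([ 0.00131566,  0.0002061 ,  0.0003879 , -0.00043887, -0.00042231,
       -0.00151052]), 'joint_efforts': array([-9.55001960e-04, -3.92286408e+01,  1.88399577e+01,  4.18616563e+00,
       -4.72148502e-03,  8.27910434e-07]), 'position': array([6.24418444e+02, 3.19218578e-02, 2.30237178e+02]), 'ee_rot': array([-0.70703616,  0.70717659,  0.00073082, -0.00077409]), 'contact_force': array([0.54144526, 0.47860813, 0.01417678]), 'wrist_torque': array([ 0.02588739, -0.01786388, -0.03387364]), 'grasp_force': 0.0, 'gripper_width': 85.56172083597897}
scene [1452.16753685 -530.86527169  846.88406773] [-0.70088883  0.41173201 -0.58243592] [[418.98354283   0.         253.80514495]
 [  0.         418.98354283 193.34366423]
 [  0.           0.           1.        ]]
side [  19.84971618 -673.65895991 1055.22834499] [ 0.4123505   0.51965121 -0.74828449] [[401.14409616   0.         258.2319181 ]
 [  0.         401.14409616 192.68523077]
 [  0.           0.           1.        ]]
[[-1.07659038e-03 -9.63958935e-01 -2.66048890e-01  6.69270692e+01]
 [ 9.99999410e-01 -1.07599714e-03 -1.47990436e-04 -1.02537125e+00]
 [-1.43611141e-04 -2.66048893e-01  9.63959525e-01 -1.42214923e+02]
 [ 0.00000000e+00  0.00000000e+00  0.00000000e+00  1.00000000e+00]] [[297.31863964   0.         253.45597401]
 [  0.         297.31863964 197.28136419]
 [  0.           0.           1.        ]]
```

View pics/scene0.png

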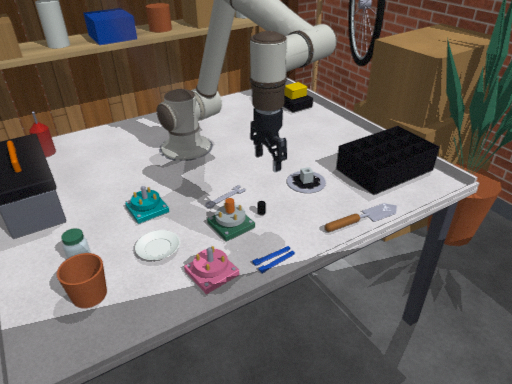

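View pics/side0.png

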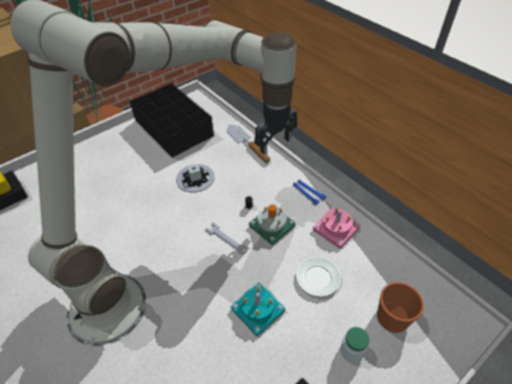

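The scene view shows the orange cap on the green stand at (230,205), and the side view shows it at (272,210).

- **Could be taken for the cap:** a black cap at scene (262,208), side (249,202), lies on the tray. It has the same shape but the wrong colour.
- **Could be taken for the stand:** a turquoise stand at scene (147,203) and a pink one at (211,265).
- **My choice:** orange cap on the green stand, disc at scene (306,179), saucer at (157,247).

Next I'll measure these and take one close crop to check.

```bash
cat > m.py <<'E'
from h import *
def rect(P):
    r=cv2.minAreaRect(P[:,:2].astype(np.float32)); return np.round(r[0],1),np.round(r[1],1),round(r[2],1)
for n in("scene","side"):
    im=np.load(n+"0.npy",allow_pickle=True).item()
    u,v,P,c=cloud(im); hsv=cv2.cvtColor(im["image"],cv2.COLOR_RGB2HSV)[v,u].astype(int)
    box=lambda u0,v0,r:(abs(u-u0)<r)&(abs(v-v0)<r)
    cc={'scene':((230,205),(231,220),(306,179),(157,247)),'side':((272,210),(272,225),(195,177),(318,278))}[n]
    m=box(*cc[0],14)&(hsv[:,0]<18)&(hsv[:,1]>150)&(hsv[:,2]>90)
    Q=P[m];print(n,"cap n",m.sum(),"z",Q[:,2].min(),Q[:,2].max()); t=Q[Q[:,2]>Q[:,2].max()-4];print(" top mean",t.mean(0),rect(t), 'all',rect(Q))
    m=box(*cc[1],32)&(hsv[:,0]>60)&(hsv[:,0]<90)&(hsv[:,1]>70)
    Q=P[m&(abs(P[:,2]-22)<4)];print(" stand",len(Q),rect(Q))
    m=box(*cc[1],32)&(abs(P[:,2]-50)<3);print(" hubtop",m.sum(),rect(P[m]))
    m=box(*cc[2],25)&(P[:,2]>46)&(P[:,2]<54);Q=P[m];print(" boss",m.sum(),Q.mean(0),rect(Q))
    m=box(*cc[2],26)&(abs(P[:,2]-6)<3);Q=P[m];print(" disc",rect(Q))
    m=box(*cc[3],30)&(abs(P[:,2]-17)<3);Q=P[m];print(" saucer rim",rect(Q))
    m=box(*cc[3],30)&(P[:,2]>3.5)&(P[:,2]<7);
    I=cv2.resize(im["image"][cc[1][1]-45:cc[1][1]+40,cc[1][0]-50:cc[1][0]+50],None,fx=4,fy=4,interpolation=2)
    J=cv2.resize(im["image"][cc[2][1]-45:cc[2][1]+40,cc[2][0]-50:cc[2][0]+50],None,fx=4,fy=4,interpolation=2)
    (rows:=globals().setdefault("rows",[])).append(np.hstack([I,J])[:300])
cv2.imwrite("pics/crop1.png",np.vstack(rows)[:,:,::-1])
E
python3 m.py
```

```text
scene cap n 118 z 61.18106864104482 100.69081863691474
 top mean [543.16870949 -82.35675977  98.62941702] (array([544. , -81.8]), array([21.3, 24.2]), 39.0) all (array([544.6, -84.1]), array([24.3, 30. ]), 48.5)
 stand 320 (array([544.4, -84.6]), array([109.2, 109. ]), 5.5)
 hubtop 344 (array([ 591.5, -126.3]), array([ 90.2, 221.9]), 49.3)
 boss 56 [472.45018724 261.45644842  48.94262619] (array([472.9, 261.5]), array([37.9, 42.1]), 75.7)
 disc (array([452.1, 276.6]), array([177.7, 333.2]), 49.1)
 saucer rim (array([ 515.5, -314.1]), array([126. , 275.1]), 76.6)
side cap n 71 z 65.38933065205254 104.4080170123517
 top mean [541.10594113 -86.08507006 101.81093528] (array([540.6, -85.6]), array([12.5, 17.5]), 8.6) all (array([538.4, -86.4]), array([22. , 19.8]), 69.2)
 stand 260 (array([539.9, -87.2]), array([107.4, 104.6]), 3.7)
 hubtop 328 (array([540.4, -85.7]), array([86.5, 90.3]), 55.8)
 boss 68 [471.87563369 262.4519047   50.11076966] (array([472.2, 263.5]), array([42.4, 35.8]), 75.3)
 disc (array([471.4, 270.7]), array([263. , 190.6]), 54.4)
 saucer rim (array([ 522.2, -313.5]), array([127.2, 126. ]), 65.7)
```

View pics/crop1.png

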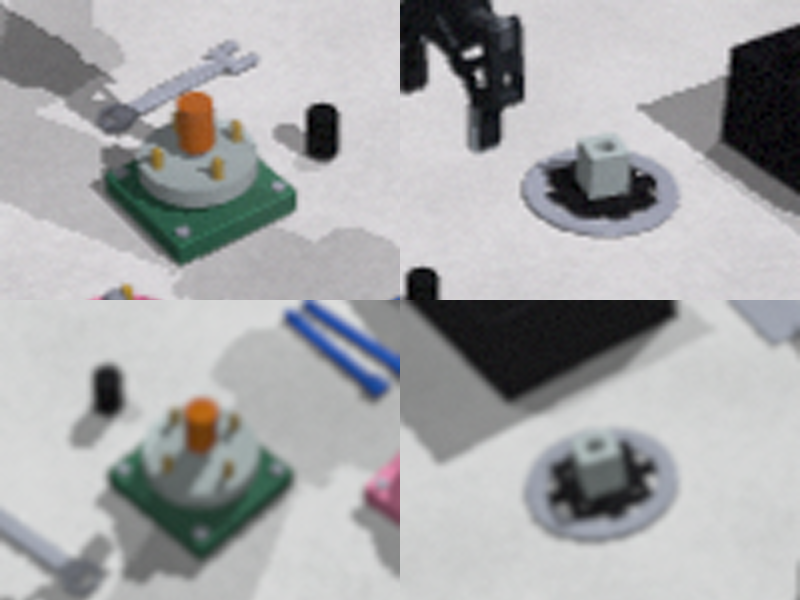

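The crop confirms the orange cap on the green stand, top-left at about (195,125), with the black cap apart at (322,130). The right column shows the disc with its aluminium boss. I'll move above the cap for a wrist look.

Emit:
servo_tool(rotation=[[0,0,0],[0,0,0],[0,0,0],[0,0,0],[0,0,0]], slide=[[-0.2,-0.2,-0.1],[-0.415,-0.425,-0.2],[-0.415,-0.425,-0.28],[-0.415,-0.425,-0.28],[-0.415,-0.425,-0.28]], grip=[1,1,1,1,1])

```text
clock: 0.78
position: [542.9, -84.7, 175.9]
ee_rot: [0.707, -0.707, 0.0, -0.0]
contact_force: [0.3, -0.2, -0.2]
gripper_width: 85.2
grasp_force: 0.0
```

```bash
cat >> h.py <<'E'
def wrist():
    s=read_state(); im=get_image("wrist"); T=np.eye(4);T[:3,:3]=R.from_quat(s["ee_rot"]).as_matrix();T[:3,3]=s["position"]
    im["T"]=T@np.array(im["hand_eye"]); im["s"]=s; return im
def wray(im,u,v):
    K=np.array(im["camera_matrix"]);x=(np.atleast_1d(u)-K[0,2])/K[0,0];y=(np.atleast_1d(v)-K[1,2])/K[1,1];t=np.hypot(x,y)+1e-12
    d=np.stack([np.sin(t)*x/t,np.sin(t)*y/t,np.cos(t)],1); return d
def wworld(im,u,v,z=None):
    d=wray(im,u,v);C=im["T"][:3,3];D=d@im["T"][:3,:3].T
    s=(im["depth"][np.atleast_1d(v).astype(int),np.atleast_1d(u).astype(int)]/d[:,2]) if z is None else (z-C[2])/D[:,2]
    return C+D*np.asarray(s)[:,None]
E
python3 - <<'E'
from h import *
im=wrist();save(im,"w1.png");np.save("w1.npy",im,allow_pickle=True);print(im["s"]["position"],im["s"]["clock"])
h=cv2.cvtColor(im["image"],cv2.COLOR_RGB2HSV)
v,u=np.nonzero((h[...,0]<15)&(h[...,1]>170)&(h[...,2]>90)); P=wworld(im,u,v); print(len(u),u.mean(),v.mean())
t=P[P[:,2]>95]; print(t.mean(0),t.min(0),t.max(0),np.median(t[:,2]))
E
```

```text
[542.92605031 -84.6759856  175.90563464] 0.775
1531 56.64990202482038 199.07446113651207
[547.11324168 -79.63796599 104.84311653] [ 530.49970169 -151.57868156   96.54564107] [556.15258266 -69.00518663 318.13004405] 98.66748707525053
```

View pics/w1.png

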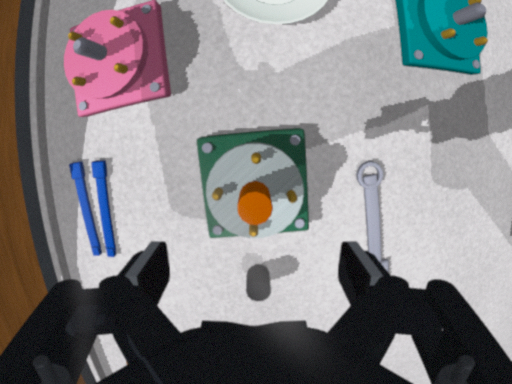

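The wrist view shows the green stand at (253,185), the orange cap top at (255,203) between the fingers, and the brass studs near (257,157), (218,194), (292,196) and (253,231). The pink and turquoise stands are well away.

```bash
cat > w.py <<'E'
from h import *
im=np.load("w1.npy",allow_pickle=True).item()
h=cv2.cvtColor(im["image"],cv2.COLOR_RGB2HSV);v,u=np.mgrid[:384,:512]
roi=(u>195)&(u<315)&(v>120)&(v<245)
o=roi&(h[...,0]<12)&(h[...,1]>170)&(h[...,2]>80)
P=wworld(im,u[o],v[o]);t=P[P[:,2]>96];print("cap top",t.mean(0),(t.min(0)+t.max(0))/2,np.ptp(t,0),len(t))
g=roi&(h[...,0]>60)&(h[...,0]<90)&(h[...,1]>80);P=wworld(im,u[g],v[g]);Q=P[abs(P[:,2]-22)<3].astype(np.float32);print("stand",cv2.minAreaRect(Q[:,:2]))
Pall=wworld(im,u[roi],v[roi]);Q=Pall[abs(Pall[:,2]-50)<2].astype(np.float32);print("hub",cv2.minEnclosingCircle(Q[:,:2]))
b=roi&(h[...,0]>12)&(h[...,0]<28)&(h[...,1]>90)
n,l,st,c=cv2.connectedComponentsWithStats(b.astype(np.uint8))
for i in range(1,n):
    if st[i,4]<15: continue
    P=wworld(im,u[l==i],v[l==i]);k=P[P[:,2]>61]
    print(st[i],c[i].round(1),k.mean(0).round(1) if len(k) else None,np.percentile(P[:,2],95).round(1))
E
python3 w.py
```

```text
cap top [549.95773494 -71.53133953  98.09256883] [549.95773494 -71.53133953  98.09256883] [0. 0. 0.] 1Traceback (most recent call last):
  File "w.py", line 7, in <module>
    g=roi&(h[...,0]>60)&(h[...,0]<90)&(h[...,1]>80);P=wworld(im,u[g],v[g]);Q=P[abs(P[:,2]-22)<3].astype(np.float32);print("stand",cv2.minAreaRect(Q[:,:2]))
                                                                                                                                  ~~~~~~~~~~~~~~~^^^^^^^^^
cv2.error: OpenCV(4.12.0) /io/opencv/modules/imgproc/src/convhull.cpp:143: error: (-215:Assertion failed) total >= 0 && (depth == CV_32F || depth == CV_32S) in function 'convexHull'
```

Run:
```python
from h import *
im=np.load("w1.npy",allow_pickle=True).item()
print(im["T"].round(3))
for p in((255,203),(230,142),(290,220),(340,150),(253,180)): print(p,im["depth"][p[1],p[0]],wworld(im,*p)[0].round(1))
print((im["depth"]>0).mean())
```

```text
[[-1.00000e+00  0.00000e+00  1.00000e-03  5.43820e+02]
 [ 0.00000e+00  9.64000e-01  2.66000e-01 -1.51579e+02]
 [-1.00000e-03  2.66000e-01 -9.64000e-01  3.18130e+02]
 [ 0.00000e+00  0.00000e+00  0.00000e+00  1.00000e+00]]
(255, 203) 227.97418 [542.9 -86.7  99.5]
(230, 142) 291.7415 [ 567.5 -127.    22.3]
(290, 220) 285.6328 [508.8 -54.4  48.6]
(340, 150) 316.1251 [ 448.6 -117.8   -0.6]
(253, 180) 274.74817 [544.6 -93.9  49. ]
0.9875081380208334
```

```bash
python3 - <<'E'
from h import *
im=np.load("w1.npy",allow_pickle=True).item();h=cv2.cvtColor(im["image"],cv2.COLOR_RGB2HSV)
for p in((255,203),(230,142),(256,159),(292,196),(218,194)): print(p,im["image"][p[1],p[0]],h[p[1],p[0]])
E
sed -i 's/h\[...,0\]<12)/h[...,0]<14)/; s/&(h\[...,1\]>80);P/\&(h[...,1]>60);P/' w.py; python3 w.py
```

```text
(255, 203) [185  92   0] [ 15 255 185]
(230, 142) [41 93 72] [ 78 143  93]
(256, 159) [177 141  48] [ 22 186 177]
(292, 196) [102  82  29] [ 22 183 102]
(218, 194) [112  96  58] [ 21 123 112]
cap top [546.62724204 -76.3484989   98.7118557 ] [543.32614218 -79.13365576  98.53638038] [25.65288096 19.50817419  3.40103902] 52Traceback (most recent call last):
  File "w.py", line 7, in <module>
    g=roi&(h[...,0]>60)&(h[...,0]<90)&(h[...,1]>60);P=wworld(im,u[g],v[g]);Q=P[abs(P[:,2]-22)<3].astype(np.float32);print("stand",cv2.minAreaRect(Q[:,:2]))
                                                                                                                                  ~~~~~~~~~~~~~~~^^^^^^^^^
cv2.error: OpenCV(4.12.0) /io/opencv/modules/imgproc/src/convhull.cpp:143: error: (-215:Assertion failed) total >= 0 && (depth == CV_32F || depth == CV_32S) in function 'convexHull'
```

```bash
sed -i 's/h\[...,0\]<14)/h[...,0]<18)/; s/Q\[:,:2\]/Q[:,:2].copy()/g; s/h\[...,0\]>12)/h[...,0]>18)/' w.py; python3 w.py
```

```text
cap top [543.27976964 -83.34117623  99.59341197] [ 543.32614218 -110.23158312  207.07864451] [ 25.65288096  82.69419688 222.10279908] 892
stand ((543.3612670898438, -83.09471130371094), (107.92405700683594, 108.01998901367188), 4.824859619140625)
hub ((543.130126953125, -82.00831604003906), 46.39163589477539)
[252 153   9  10  76] [255.7 157.6] [ 542.3 -117.4   69.6] 68.3
[213 188  10  12  79] [217.1 193.5] [576.7 -84.5  65.9] 68.2
[287 190  10  12  80] [291.3 195.7] [510.7 -83.5  70.3] 68.3
[249 225   8  11  70] [252.9 230.3] [544.6 -49.7  65.7] 68.2
```

Emit:
servo_tool(rotation=[[0,0,0],[0,0,0],[0,0,0],[0,0,0],[0,0,0],[0,0,0],[0,0,0],[0,0,0]], slide=[[0.006,0.008,-0.2],[0.006,0.008,-0.4],[0.006,0.008,-0.5],[0.006,0.008,-0.5],[0.006,0.008,-0.5],[0.006,0.008,-0.5],[0.006,0.008,-0.5],[0.006,0.008,-0.5]], grip=[1,1,1,1,-1,-1,-1,-1])

```text
clock: 1.82
position: [543.7, -83.4, 76.4]
ee_rot: [0.707, -0.707, 0.001, -0.001]
contact_force: [-1.2, 0.9, 4.3]
gripper_width: 26.3
grasp_force: 58.7
```

Emit:
servo_tool(rotation=[[0,0,0],[0,0,0]], slide=[[0,0,0],[0,0,0]], grip=[-1,-1])

```text
clock: 2.08
position: [543.7, -83.4, 76.1]
ee_rot: [0.707, -0.707, 0.001, -0.0]
contact_force: [-0.4, 1.7, 4.8]
gripper_width: 26.4
grasp_force: 58.7
```

Emit:
servo_tool(rotation=[[0,0,0],[0,0,0],[0,0,0],[0,0,0],[0,0,0],[0,0,0],[0,0,0]], slide=[[0,0,0.15],[0,0,0.3],[0,0,0.45],[-0.02,-0.25,0.45],[-0.05,-0.5,0.45],[-0.08,-0.75,0.45],[-0.105,-0.95,0.45]], grip=[-1,-1,-1,-1,-1,-1,-1])

```text
clock: 2.95
position: [521.5, -275.0, 164.6]
ee_rot: [-0.707, 0.707, 0.0, -0.0]
contact_force: [0.3, 1.0, -0.5]
gripper_width: 26.2
grasp_force: 59.1
```

Emit:
servo_tool(rotation=[[0,0,0],[0,0,0],[0,0,0],[0,0,0],[0,0,0],[0,0,0],[0,0,0]], slide=[[0,-0.2,0],[0,-0.2,0],[0,-0.2,-0.2],[0,-0.2,-0.4],[0,-0.2,-0.55],[0,-0.2,-0.65],[0,-0.2,-0.65]], grip=[-1,-1,-1,-1,-1,-1,-1])

```text
clock: 3.82
position: [520.8, -312.1, 33.3]
ee_rot: [0.707, -0.707, -0.002, 0.001]
contact_force: [0.1, -0.3, 0.5]
gripper_width: 26.0
grasp_force: 59.1
```

Run:
```python
from h import *
s=read_state();print(s["position"],s["gripper_width"],s["contact_force"])
im=get_image("side");u,v,P,c=cloud(im);m=(P[:,2]>14)&(P[:,2]<20)&(abs(P[:,0]-522)<75)&(abs(P[:,1]+313)<75)&(c.min(1)>120);print(cv2.minAreaRect(P[m][:,:2].astype(np.float32)))
I=np.hstack([cv2.resize(i["image"][a-60:a+60,b-60:b+60],(400,400)) for i,a,b in((im,278,318),(get_image("scene"),240,157))])
cv2.imwrite("pics/s1.png",I[:,:,::-1])
```

```text
[ 520.76935912 -312.07262301   33.27119135] 26.001878056448856 [ 0.08163864 -0.3331091   0.45299464]
((519.7786254882812, -317.171875), (119.40811157226562, 125.19054412841797), 44.92519760131836)
```

View pics/s1.png

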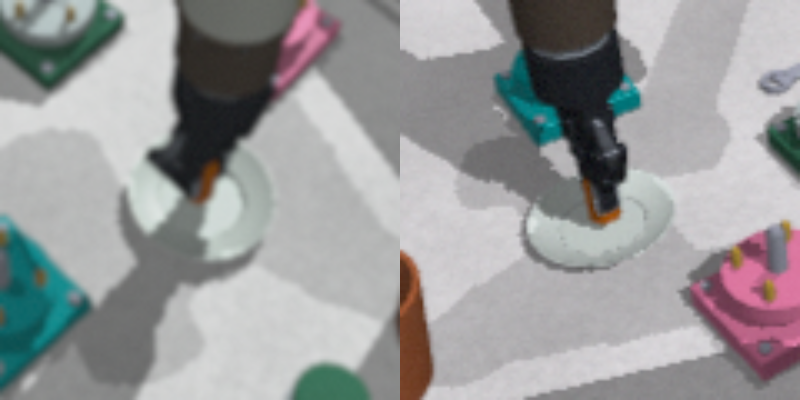

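Both crops show the cap held in the fingers above the middle of the saucer, at (205,185) left and (605,215) right. I'll lower it the last bit and release.

Emit:
servo_tool(rotation=[[0,0,0],[0,0,0],[0,0,0],[0,0,0],[0,0,0]], slide=[[0,0,-0.02],[0,0,-0.035],[0,0,-0.045],[0,0,-0.05],[0,0,-0.05]], grip=[-1,-1,-1,-1,-1])

```text
clock: 4.55
position: [522.1, -313.4, 25.3]
ee_rot: [-0.707, 0.707, 0.0, -0.0]
contact_force: [0.6, -0.3, -0.5]
gripper_width: 26.2
grasp_force: 59.1
```

Emit:
servo_tool(rotation=[[0,0,0],[0,0,0],[0,0,0],[0,0,0],[0,0,0],[0,0,0],[0,0,0],[0,0,0]], slide=[[0,0,0],[0,0,0],[0,0,0],[0,0,0.1],[0,0,0.25],[0,0,0.5],[0,0,0.75],[0,0,0.75]], grip=[0.1,0.1,0.1,0.1,0.1,0.1,0.3,1])

```text
clock: 5.55
position: [524.7, -314.5, 180.7]
ee_rot: [0.707, -0.707, 0.005, -0.002]
contact_force: [-0.1, 0.0, -0.9]
gripper_width: 71.9
grasp_force: 0.0
```

Run:
```python
from h import *
s=read_state();print(s["position"],s["gripper_width"])
im=get_image("side");u,v,P,c=cloud(im);h=cv2.cvtColor(im["image"],cv2.COLOR_RGB2HSV)[v,u]
m=(h[:,0]<18)&(h[:,1]>150)&(abs(P[:,0]-522)<60)&(abs(P[:,1]+313)<60)&(P[:,2]<80);print("cap",m.sum(),P[m].mean(0),P[m][:,2].max())
m=(P[:,2]>14)&(P[:,2]<20)&(abs(P[:,0]-522)<75)&(abs(P[:,1]+313)<75)&(c.min(1)>120);print(cv2.minAreaRect(P[m][:,:2].astype(np.float32)))
```

```text
[ 524.7371587  -314.47819198  180.70165369] 71.92401524203615
cap 79 [ 516.53297957 -316.03305384   38.41053948] 49.47920155809095
((522.2462158203125, -315.18603515625), (128.22811889648438, 125.39016723632812), 47.129554748535156)
```

The cap stands upright in the saucer. I'll go back over the axle with the tool already turned to the fitting yaw (about -46°) and measure the axle and studs there.

Emit:
servo_tool(rotation=[[0,0,0],[0,0,-0.02],[0,0,-0.05],[0,0,-0.08],[0,0,-0.11],[0,0,-0.128],[0,0,-0.128],[0,0,-0.128]], slide=[[0.02,0.2,0],[0.04,0.45,0],[0.07,0.7,0],[0.1,0.95,0],[0.105,1,0],[0.105,1,0],[0.105,1,0],[0.105,1,0]], grip=[1,1,1,1,1,1,1,1])

```text
clock: 6.6
position: [542.7, -113.6, 174.5]
ee_rot: [-0.375, 0.927, 0.0, -0.001]
contact_force: [-0.1, -0.2, 0.2]
gripper_width: 85.2
grasp_force: 0.0
```

Emit:
servo_tool(rotation=[[0,0,0],[0,0,0],[0,0,0]], slide=[[0,0.15,0],[0,0.15,0],[0,0.15,0]], grip=[1,1,1])

```text
clock: 6.98
position: [543.1, -83.8, 175.1]
ee_rot: [-0.374, 0.927, 0.0, -0.0]
contact_force: [0.9, 0.2, 0.3]
gripper_width: 85.5
grasp_force: 0.0
```

```bash
cat > axle.py <<'E'
from h import *
import sys
im=wrist();save(im,sys.argv[1]);np.save("w2.npy",im,allow_pickle=True);s=im["s"];print(s["position"],R.from_quat(s["ee_rot"]).as_euler("ZYX",degrees=True))
h=cv2.cvtColor(im["image"],cv2.COLOR_RGB2HSV);v,u=np.mgrid[:384,:512]
P=wworld(im,u.ravel(),v.ravel());hh=h.reshape(-1,3).astype(int);c0=np.array([543.3,-83.3])
near=np.hypot(*(P[:,:2]-c0).T)
t=P[(near<15)&(P[:,2]>92)&(P[:,2]<97)];print("axle tip",len(t),t.mean(0).round(2),((t.min(0)+t.max(0))/2).round(2),np.ptp(t,0))
g=(near<85)&(hh[:,0]>60)&(hh[:,0]<90)&(hh[:,1]>60)&(abs(P[:,2]-22)<3);print("stand",cv2.minAreaRect(P[g][:,:2].astype(np.float32)))
b=((near<50)&(near>20)&(hh[:,0]>16)&(hh[:,0]<28)&(hh[:,1]>90)&(P[:,2]>63)).reshape(384,512)
n,l,st,c=cv2.connectedComponentsWithStats(b.astype(np.uint8));S=[]
for i in range(1,n):
    if st[i,4]<12: continue
    k=P[(l==i).ravel()];k=k[k[:,2]>65];S.append(k.mean(0));w=wworld(im,c[i,0],c[i,1],67)[0];print(st[i,4],c[i].round(1),S[-1].round(1),w.round(1))
S=np.array(S)[:,:2];m=S.mean(0);print("studs centre",m,"angle mod90",np.degrees(np.arctan2(*(S-m).T[::-1]))%90-45)
E
python3 axle.py w2.png
```

```text
[543.06974368 -83.75358896 175.14249781] [-1.36053345e+02 -2.15868684e-02  1.79989259e+02]
axle tip 119 [543.06 -82.24  93.41] [542.9  -82.06  93.77] [10.42405735  9.83049282  3.35413374]
stand ((542.7754516601562, -82.5411376953125), (107.65805053710938, 108.08187866210938), 5.097514629364014)
69 [228.  167.1] [ 541.6 -116.2   66.8] [ 541.2 -116.4   67. ]
66 [283.1 168. ] [509.2 -81.3  66.8] [509.1 -81.9  67. ]
45 [228.2 219.5] [576.4 -83.8  66.9] [575.9 -84.2  67. ]
55 [280.8 220.5] [544.  -49.   66.7] [543.9 -49.6  67. ]
studs centre [542.81079428 -82.57060514] angle mod90 [42.99365053 42.86233502 42.89437311 42.99254225]
```

Emit:
servo_tool(rotation=[[0,0,0.02],[0,0,0.04],[0,0,0.065],[0,0,0.088]], slide=[[-0.05,0.25,0],[-0.1,0.5,0],[-0.15,0.75,0],[-0.2,1,0]], grip=[1,1,1,1])

```text
clock: 7.52
position: [503.0, 117.5, 175.5]
ee_rot: [-0.615, 0.789, -0.0, 0.0]
contact_force: [0.8, 0.5, -0.4]
gripper_width: 85.1
grasp_force: 0.0
```

Emit:
servo_tool(rotation=[[0,0,0],[0,0,0],[0,0,0],[0,0,0],[0,0,0]], slide=[[-0.05,0.25,0],[-0.1,0.5,0],[-0.155,0.725,0],[-0.155,0.725,0],[-0.155,0.725,0]], grip=[1,1,1,1,1])

```text
clock: 8.15
position: [472.2, 261.0, 175.1]
ee_rot: [-0.613, 0.79, -0.0, -0.0]
contact_force: [0.4, -0.7, 0.3]
gripper_width: 85.2
grasp_force: 0.0
```

```bash
cat > disc.py <<'E'
from h import *
import sys
im=wrist();save(im,sys.argv[1]);np.save("w3.npy",im,allow_pickle=True);s=im["s"];print(s["position"],R.from_quat(s["ee_rot"]).as_euler("ZYX",degrees=True))
v,u=np.mgrid[:384,:512];P=wworld(im,u.ravel(),v.ravel());near=np.hypot(*(P[:,:2]-[472.3,262]).T)
t=P[(near<35)&(P[:,2]>47)&(P[:,2]<53)];print("boss",len(t),t.mean(0),cv2.minAreaRect(t[:,:2].astype(np.float32)))
c=im["image"].reshape(-1,3).astype(int).max(1)
sp=P[(near<58)&(c<60)&(P[:,2]>5)&(P[:,2]<11)];print("spider",len(sp),cv2.minAreaRect(sp[:,:2].astype(np.float32)))
d=P[(near<90)&(P[:,2]>3)&(P[:,2]<11)];print("disc",cv2.minEnclosingCircle(d[:,:2].astype(np.float32)))
E
python3 disc.py w3.png
```

```text
[472.22103916 260.97207497 175.09276696] [-1.04416111e+02 -3.71233848e-02  1.79978753e+02]
boss 1201 [472.42787397 263.45620691  49.70897124] ((472.3383483886719, 263.92327880859375), (36.600135803222656, 35.69919204711914), 74.72187805175781)
spider 2535 ((470.281494140625, 262.7757263183594), (92.25590515136719, 94.78276062011719), 7.487377166748047)
disc ((472.6761779785156, 263.6462097167969), 69.94441986083984)
```

View pics/w3.png

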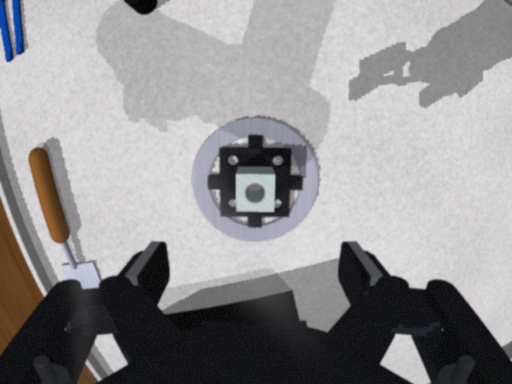

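The wrist view shows the disc centred at (255,180), its boss square to the fingers at (255,190). The black at the bottom, (230,310), could be the seed tray near the gripper, so I'll check clearance there.

Run:
```python
from h import *
for n in("scene","side"):
    im=np.load(n+"0.npy",allow_pickle=True).item();u,v,P,c=cloud(im)
    m=(P[:,2]>60)&(P[:,2]<130)&(P[:,1]>270)&(P[:,0]>300)&(P[:,0]<800)&(c.max(1)<70)
    Q=P[m];print(n,m.sum(),cv2.boxPoints(cv2.minAreaRect(Q[:,:2].astype(np.float32))).round(),np.percentile(Q[:,2],99))
    d=np.hypot(Q[:,0]-472,Q[:,1]-263);i=d.argsort()[5];print(Q[i],d[i])
```

```text
scene 3761 [[ 284. 1477.]
 [ 469.  374.]
 [ 710.  414.]
 [ 526. 1518.]] 125.99273920413049
[474.6184713  406.75815906  96.30469442] 143.78200405347258
side 2556 [[ 442.  407.]
 [ 658.  394.]
 [ 740. 1754.]
 [ 524. 1767.]] 101.82076505003482
[468.49652109 407.42989168 101.30459525] 144.47237789226688
```

Emit:
servo_tool(rotation=[[0,0,-0.002],[0,0,-0.002],[0,0,-0.002],[0,0,-0.002],[0,0,-0.002],[0,0,-0.002]], slide=[[0.001,0.01,-0.2],[0.001,0.01,-0.4],[0.001,0.01,-0.6],[0.001,0.01,-0.7],[0.001,0.01,-0.76],[0.001,0.01,-0.76]], grip=[1,1,1,1,1,1])

```text
clock: 8.95
position: [472.5, 262.7, 23.0]
ee_rot: [-0.607, 0.794, -0.0, -0.001]
contact_force: [0.5, 0.4, 0.6]
gripper_width: 85.2
grasp_force: 0.0
```

Emit:
servo_tool(rotation=[[0,0,0],[0,0,0],[0,0,0],[0,0,0],[0,0,0],[0,0,0]], slide=[[0,0,0],[0,0,0],[0,0,0],[0,0,0],[0,0,0],[0,0,0]], grip=[-1,-1,-1,-1,-1,-1])

```text
clock: 9.7
position: [472.9, 264.2, 24.3]
ee_rot: [-0.608, 0.794, 0.0, 0.001]
contact_force: [-1.1, 0.3, 6.0]
gripper_width: 35.0
grasp_force: 62.6
```

Emit:
servo_tool(rotation=[[0,0,0],[0,0,0],[0,0,0],[0,0,0],[0,0,0],[0,0,0],[0,0,0]], slide=[[0,0,0.05],[0,0,0.2],[0,0,0.4],[0,0,0.6],[0,0,0.75],[0,0,0.75],[0,0,0.75]], grip=[-1,-1,-1,-1,-1,-1,-1])

```text
clock: 10.58
position: [471.0, 262.7, 171.4]
ee_rot: [-0.608, 0.794, 0.0, -0.002]
contact_force: [-0.1, -0.2, -3.8]
gripper_width: 34.8
grasp_force: 61.5
```

Run:
```python
from h import *
im=wrist();save(im,"w4.png");np.save("w4.npy",im,allow_pickle=True);s=im["s"];print({k:s[k] for k in("clock","position","contact_force","wrist_torque","gripper_width")},R.from_quat(s["ee_rot"]).as_euler("ZYX",degrees=True))
v,u=np.mgrid[:384,:512];P=wworld(im,u.ravel(),v.ravel())
T=np.eye(4);T[:3,:3]=R.from_quat(s["ee_rot"]).as_matrix();T[:3,3]=s["position"]
Q=(P-T[:3,3])@T[:3,:3]  # tool frame
r=np.hypot(Q[:,0],Q[:,1])
for lo,hi in((-45,-24),(5,14),(14,24)):
    k=Q[(r<80)&(Q[:,2]>lo)&(Q[:,2]<hi)];print(lo,hi,len(k),k.mean(0) if len(k) else "",k.min(0),k.max(0)) if len(k) else 0
```

```text
{'clock': 10.575, 'position': array([471.04694713, 262.71195215, 171.41261654]), 'contact_force': array([-0.13696252, -0.2125468 , -3.7515062 ]), 'wrist_torque': array([-0.03865353,  0.00357816, -0.02437027]), 'gripper_width': 34.774104332004875} [-1.05164848e+02 -1.54162056e-01  1.79840698e+02]
-45 -24 6308 [  2.9157763   -0.95103652 -28.39664409] [-17.92496729 -46.86558741 -44.99899576] [ 19.08632025  42.29200834 -24.00421017]
5 14 434 [12.9491137  -0.63958047  9.12015505] [ -9.34467901 -18.89907165   5.00423063] [18.91933543 17.10198821 13.96993251]
14 24 22810 [21.67484006 -0.69714772 18.90928234] [-68.97732863 -70.36808844  14.01968401] [70.1205815  68.73016442 23.99094734]
```

View pics/w4.png

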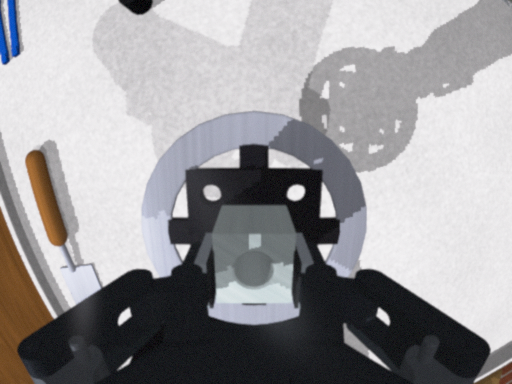

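The wrist view shows the disc held level, with the boss top and bore at (254,265) and spider holes at (212,192) and (297,192). I'll measure where its centre and yaw sit in the tool frame.

```bash
cat > held.py <<'E'
from h import *
from scipy.optimize import least_squares
im=np.load("w4.npy",allow_pickle=True).item();s=im["s"]
H=np.array(im["hand_eye"]);v,u=np.mgrid[:384,:512]
def tool(u,v,z=None):
    d=wray(im,u,v);D=d@H[:3,:3].T;C=H[:3,3]
    k=im["depth"][v.astype(int),u.astype(int)]/d[:,2] if z is None else (z-C[2])/D[:,2]
    return C+D*np.asarray(k)[:,None]
P=tool(u.ravel(),v.ravel())
band=(abs(P[:,2]-19)<4).reshape(384,512)&(v<320)
print("band z",np.median(P[band.ravel()][:,2]))
m=cv2.morphologyEx(((P[:,2]>-40)&(P[:,2]<30)).reshape(384,512).astype(np.uint8),cv2.MORPH_OPEN,np.ones((3,3)))
cs=max(cv2.findContours(m,cv2.RETR_EXTERNAL,cv2.CHAIN_APPROX_NONE)[0],key=cv2.contourArea)[:,0]
q=tool(cs[:,0],cs[:,1],19.0);r=np.hypot(q[:,0],q[:,1]);q=q[(r>64)&(r<75)&(cs[:,1]<270)]
f=least_squares(lambda p:np.hypot(q[:,0]-p[0],q[:,1]-p[1])-p[2],[0,0,70],loss="soft_l1");print("disc centre tool",f.x,len(q))
g=cv2.cvtColor(im["image"],cv2.COLOR_RGB2GRAY)
# holes in spider (bright blobs)
for name,(x0,x1,y0,y1),zz,thr in(("hole",(190,320,175,210),16,1),("bore",(225,285,240,298),-26,0)):
    sub=g[y0:y1,x0:x1];t,b=cv2.threshold(sub,0,255,cv2.THRESH_OTSU+(0 if thr else cv2.THRESH_BINARY_INV))
    n,l,st,c=cv2.connectedComponentsWithStats(b)
    for i in range(1,n):
        if st[i,4]>60: print(name,t,st[i],c[i]+[x0,y0],tool(np.array([c[i,0]+x0]),np.array([c[i,1]+y0]),zz)[0].round(2))
k=P[(abs(P[:,2]+26)<2)&(abs(P[:,0])<25)&(abs(P[:,1])<25)];print("boss top",np.median(k[:,2]),cv2.minAreaRect(k[:,:2].astype(np.float32)))
im2=np.load("w2.npy",allow_pickle=True).item();T=np.eye(4);T[:3,:3]=R.from_quat(im2["s"]["ee_rot"]).as_matrix();T[:3,3]=im2["s"]["position"]
print("axle in tool at w2",T[:3,:3].T@(np.array([542.9,-82.4,94])-T[:3,3]))
E
python3 held.py
```

```text
band z 19.40308732199574
disc centre tool [ 1.42130303 -0.75175322 68.41486184] 421
hole 121.0 [ 13  10  18  16 229] [211.71615721 192.35371179] [ 25.86 -24.01  16.  ]
hole 121.0 [ 97  10  18  16 234] [295.50854701 192.30769231] [25.84 22.34 16.  ]
bore 159.0 [   0    0   60   48 2329] [252.03821383 261.21382568] [  5.53  -1.58 -26.  ]
boss top -25.298724409330767 ((0.5681228637695312, -0.017824172973632812), (36.80195617675781, 49.59550094604492), 0.4035091698169708)
axle in tool at w2 [-0.84773319  1.07715423 81.14238753]
```

Emit:
servo_tool(rotation=[[0,0,-0.01],[0,0,-0.025],[0,0,-0.04],[0,0,-0.055],[0,0,-0.07]], slide=[[0.03,-0.15,0],[0.07,-0.35,0],[0.11,-0.55,0],[0.14,-0.75,0],[0.175,-0.9,0]], grip=[-1,-1,-1,-1,-1])

```text
clock: 11.25
position: [506.2, 81.7, 171.2]
ee_rot: [-0.418, 0.908, 0.0, -0.002]
contact_force: [-0.0, 0.6, -2.9]
gripper_width: 34.7
grasp_force: 61.5
```

Emit:
servo_tool(rotation=[[0,0,-0.01],[0,0,-0.0188],[0,0,-0.0188],[0,0,-0.0188],[0,0,-0.0188],[0,0,-0.0188],[0,0,-0.0188],[0,0,-0.0188]], slide=[[0.05,-0.2,0],[0.09,-0.4,0],[0.135,-0.6,0],[0.17,-0.75,0],[0.18,-0.825,0],[0.18,-0.825,-0.1],[0.18,-0.825,-0.19],[0.18,-0.825,-0.19]], grip=[-1,-1,-1,-1,-1,-1,-1,-1])

```text
clock: 12.25
position: [541.5, -81.2, 132.9]
ee_rot: [-0.366, 0.931, 0.001, -0.003]
contact_force: [-0.2, 0.1, -3.2]
gripper_width: 35.1
grasp_force: 61.3
```

Emit:
servo_tool(rotation=[[0,0,0],[0,0,0],[0,0,0]], slide=[[0,0,0],[0,0,0],[0,0,0]], grip=[-1,-1,-1])

```text
clock: 12.62
position: [543.7, -81.2, 136.0]
ee_rot: [-0.366, 0.931, -0.0, 0.001]
contact_force: [-0.4, 1.2, -2.0]
gripper_width: 35.4
grasp_force: 61.3
```

Run:
```python
from h import *
s=read_state();print({k:s[k] for k in("clock","position","contact_force","wrist_torque")},R.from_quat(s["ee_rot"]).as_euler("ZYX",degrees=True))
I=[]
for n,b,a in(("side",272,205),("scene",231,200)):
    im=get_image(n);u,v,P,c=cloud(im);print(n)
    m=(abs(P[:,2]-116)<6)&(np.hypot(P[:,0]-543,P[:,1]+82)<85);Q=P[m];print(m.sum(),cv2.minEnclosingCircle(Q[:,:2].astype(np.float32)),Q[:,2].mean())
    I.append(cv2.resize(im["image"][a-50:a+50,b-50:b+50],(400,400),interpolation=2))
cv2.imwrite("pics/h1.png",np.hstack(I)[:,:,::-1])
```

```text
{'clock': 12.625, 'position': array([543.70306343, -81.21992973, 135.95397015]), 'contact_force': array([-0.35536368,  1.20363675, -2.02898885]), 'wrist_torque': array([-0.00989886, -0.01033853, -0.01210902])} [-1.37076417e+02  5.94483548e-02 -1.79958218e+02]
side
840 ((542.8743896484375, -83.36810302734375), 70.6353988647461) 117.43482769180586
scene
785 ((542.846923828125, -83.43130493164062), 71.86400604248047) 116.44477519753069
```

View pics/h1.png

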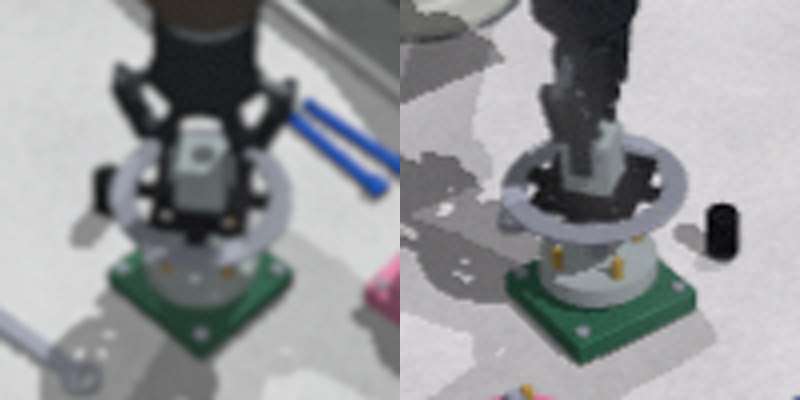

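Both crops show the disc level over the hub, with the boss at (200,170) and (590,165). It appears centred on the stand, so I'll lower gently while watching the forces.

Emit:
servo_tool(rotation=[[0,0,0],[0,0,0],[0,0,0],[0,0,0],[0,0,0],[0,0,0],[0,0,0],[0,0,0]], slide=[[0,0,-0.025],[0,0,-0.05],[0,0,-0.07],[0,0,-0.08],[0,0,-0.09],[0,0,-0.1],[0,0,-0.1],[0,0,-0.1]], grip=[-1,-1,-1,-1,-1,-1,-1,-1])

```text
clock: 13.72
position: [543.5, -81.4, 115.4]
ee_rot: [-0.366, 0.931, -0.0, 0.0]
contact_force: [-0.6, -0.3, -3.8]
gripper_width: 34.8
grasp_force: 61.3
```

Emit:
servo_tool(rotation=[[0,0,0],[0,0,0],[0,0,0],[0,0,0]], slide=[[0,0,-0.01],[0,0,-0.02],[0,0,-0.02],[0,0,-0.02]], grip=[-1,-1,-1,-1])

```text
clock: 14.22
position: [543.4, -81.4, 111.3]
ee_rot: [-0.366, 0.931, -0.0, -0.0]
contact_force: [0.2, 1.3, -3.7]
gripper_width: 35.1
grasp_force: 61.3
```

Emit:
servo_tool(rotation=[[0,0,0],[0,0,0],[0,0,0],[0,0,0],[0,0,0]], slide=[[0,0,-0.01],[0,0,-0.02],[0,0,-0.03],[0,0,-0.03],[0,0,-0.03]], grip=[-1,-1,-1,-1,-1])

```text
clock: 14.85
position: [543.4, -81.4, 105.3]
ee_rot: [-0.366, 0.931, -0.0, 0.0]
contact_force: [0.3, -0.1, -3.3]
gripper_width: 34.9
grasp_force: 61.3
```

Emit:
servo_tool(rotation=[[0,0,0],[0,0,0],[0,0,0],[0,0,0],[0,0,0]], slide=[[0,0,-0.01],[0,0,-0.02],[0,0,-0.03],[0,0,-0.03],[0,0,-0.03]], grip=[-1,-1,-1,-1,-1])

```text
clock: 15.48
position: [543.4, -81.4, 99.3]
ee_rot: [-0.366, 0.931, -0.0, -0.0]
contact_force: [-0.2, 0.1, -3.1]
gripper_width: 34.5
grasp_force: 61.3
```

Emit:
servo_tool(rotation=[[0,0,0],[0,0,0],[0,0,0],[0,0,0],[0,0,0]], slide=[[0,0,-0.01],[0,0,-0.02],[0,0,-0.03],[0,0,-0.035],[0,0,-0.035]], grip=[-1,-1,-1,-1,-1])

```text
clock: 16.1
position: [543.3, -81.4, 92.2]
ee_rot: [-0.366, 0.931, 0.0, -0.0]
contact_force: [0.6, -0.6, -2.9]
gripper_width: 34.9
grasp_force: 61.3
```

Emit:
servo_tool(rotation=[[0,0,0],[0,0,0],[0,0,0]], slide=[[0,0,-0.005],[0,0,-0.01],[0,0,-0.01]], grip=[-1,-1,-1])

```text
clock: 16.48
position: [543.3, -81.4, 90.2]
ee_rot: [-0.366, 0.931, 0.0, -0.0]
contact_force: [-0.4, 0.5, -3.6]
gripper_width: 34.9
grasp_force: 61.3
```

Emit:
servo_tool(rotation=[[0,0,0],[0,0,0],[0,0,0]], slide=[[0,0,-0.005],[0,0,-0.01],[0,0,-0.01]], grip=[-1,-1,-1])

```text
clock: 16.85
position: [543.3, -81.4, 88.2]
ee_rot: [-0.366, 0.931, 0.0, -0.0]
contact_force: [-0.7, -0.6, -4.4]
gripper_width: 35.2
grasp_force: 61.3
```

Emit:
servo_tool(rotation=[[0,0,0],[0,0,0],[0,0,0]], slide=[[0,0,-0.005],[0,0,-0.01],[0,0,-0.01]], grip=[-1,-1,-1])

```text
clock: 17.23
position: [543.3, -81.4, 86.2]
ee_rot: [-0.366, 0.931, 0.0, -0.0]
contact_force: [1.0, -0.8, -3.1]
gripper_width: 35.3
grasp_force: 61.3
```

Emit:
servo_tool(rotation=[[0,0,0],[0,0,0],[0,0,0],[0,0,0]], slide=[[0,0,-0.005],[0,0,-0.01],[0,0,-0.015],[0,0,-0.015]], grip=[-1,-1,-1,-1])

```text
clock: 17.73
position: [543.3, -81.4, 83.2]
ee_rot: [-0.366, 0.931, 0.0, -0.0]
contact_force: [0.7, -0.1, -3.5]
gripper_width: 35.2
grasp_force: 61.3
```

Emit:
servo_tool(rotation=[[0,0,0],[0,0,0],[0,0,0],[0,0,0]], slide=[[0,0,-0.005],[0,0,-0.01],[0,0,-0.015],[0,0,-0.015]], grip=[-1,-1,-1,-1])

```text
clock: 18.23
position: [543.3, -81.4, 80.2]
ee_rot: [-0.366, 0.931, 0.0, -0.0]
contact_force: [-0.1, -0.2, -3.1]
gripper_width: 35.0
grasp_force: 61.3
```

Emit:
servo_tool(rotation=[[0,0,0],[0,0,0],[0,0,0]], slide=[[0,0,-0.005],[0,0,-0.01],[0,0,-0.01]], grip=[-1,-1,-1])

```text
clock: 18.6
position: [543.3, -81.4, 78.2]
ee_rot: [-0.366, 0.931, 0.0, -0.0]
contact_force: [-0.0, 0.9, -3.5]
gripper_width: 34.8
grasp_force: 61.3
```

Emit:
servo_tool(rotation=[[0,0,0],[0,0,0],[0,0,0]], slide=[[0,0,-0.005],[0,0,-0.01],[0,0,-0.01]], grip=[-1,-1,-1])

```text
clock: 18.98
position: [543.3, -81.4, 76.2]
ee_rot: [-0.366, 0.931, 0.0, -0.0]
contact_force: [1.0, 0.6, -3.4]
gripper_width: 34.9
grasp_force: 61.3
```

Emit:
servo_tool(rotation=[[0,0,0],[0,0,0],[0,0,0]], slide=[[0,0,-0.005],[0,0,-0.005],[0,0,-0.005]], grip=[-1,-1,-1])

```text
clock: 19.35
position: [543.4, -81.4, 75.3]
ee_rot: [-0.366, 0.931, -0.0, 0.0]
contact_force: [-0.2, -0.5, -3.6]
gripper_width: 34.8
grasp_force: 61.3
```

Emit:
servo_tool(rotation=[[0,0,0],[0,0,0],[0,0,0]], slide=[[0,0,-0.005],[0,0,-0.005],[0,0,-0.005]], grip=[-1,-1,-1])

```text
clock: 19.73
position: [543.5, -81.4, 74.4]
ee_rot: [-0.366, 0.931, -0.0, 0.0]
contact_force: [-0.1, -0.3, -3.4]
gripper_width: 35.2
grasp_force: 61.6
```

Emit:
servo_tool(rotation=[[0,0,0],[0,0,0],[0,0,0]], slide=[[0,0,-0.004],[0,0,-0.004],[0,0,-0.004]], grip=[-1,-1,-1])

```text
clock: 20.1
position: [543.5, -81.4, 74.0]
ee_rot: [-0.366, 0.931, -0.0, 0.0]
contact_force: [-1.4, 0.8, 2.6]
gripper_width: 35.4
grasp_force: 62.0
```

Emit:
servo_tool(rotation=[[0,0,0],[0,0,0],[0,0,0]], slide=[[0,0,-0.004],[0,0,-0.004],[0,0,-0.004]], grip=[-1,-1,-1])

```text
clock: 20.48
position: [543.5, -81.4, 73.0]
ee_rot: [-0.366, 0.931, -0.0, 0.0]
contact_force: [-2.2, 0.6, 4.4]
gripper_width: 35.3
grasp_force: 62.3
```

```bash
cat > chk.py <<'E'
from h import *
s=read_state();print(s["clock"],s["position"],s["contact_force"],s["wrist_torque"])
for n in("side","scene"):
    im=get_image(n);u,v,P,c=cloud(im);d=np.hypot(P[:,0]-543,P[:,1]+82.5)
    m=(P[:,2]>45)&(P[:,2]<75)&(d>52)&(d<68);print(n,"band top z",np.median(P[m][:,2]),m.sum())
    m=(P[:,2]>45)&(P[:,2]<75)&(d<80);print(cv2.minEnclosingCircle(P[m][:,:2].astype(np.float32)))
    A=np.c_[P[m][:,:2],np.ones(m.sum())] if 0 else None
E
python3 chk.py
```

```text
20.475 [543.51889414 -81.37555702  72.99605715] [-2.21745152  0.62635315  4.38964291] [ 0.30039366  0.70020748 -0.02013007]
side band top z 53.9218293276781 400
((542.3604125976562, -82.88825988769531), 70.19049072265625)
scene band top z 53.00892083370684 363
((543.3057250976562, -81.89694213867188), 71.38091278076172)
```

Contact is at about 8 N, with the underside on the hub face: the band top reads 53–54 mm. I'll ease off, release and retreat.

Emit:
servo_tool(rotation=[[0,0,0],[0,0,0],[0,0,0],[0,0,0],[0,0,0],[0,0,0]], slide=[[0,0,0.004],[0,0,0.004],[0,0,0.004],[0,0,0.004],[0,0,0.004],[0,0,0.004]], grip=[-1,-1,0.3,0.3,0.5,0.5])

```text
clock: 21.32
position: [543.4, -81.4, 73.4]
ee_rot: [-0.366, 0.931, -0.0, -0.0]
contact_force: [0.0, 0.1, -0.1]
gripper_width: 64.0
grasp_force: 0.0
```

Emit:
servo_tool(rotation=[[0,0,0],[0,0,0],[0,0,0],[0,0,0],[0,0,0],[0,0,0],[0,0,0]], slide=[[0,0,0.02],[0,0,0.1],[0,0,0.3],[0,0,0.5],[0,0,0.7],[0,0,0.7],[0,0,0.7]], grip=[0.5,0.5,0.5,0.5,0.5,0.5,0.5])

```text
clock: 22.2
position: [543.0, -81.3, 214.0]
ee_rot: [-0.366, 0.931, 0.0, 0.0]
contact_force: [0.1, -1.2, -0.9]
gripper_width: 63.6
grasp_force: 0.0
```

```bash
python3 chk.py
python3 - <<'E'
from h import *
I=[cv2.resize(get_image(n)["image"][a-50:a+50,b-50:b+50],(400,400),interpolation=2) for n,b,a in(("side",290,240),("scene",215,215))]
cv2.imwrite("pics/end.png",np.hstack(I)[:,:,::-1])
im=get_image("side");u,v,P,c=cloud(im);h=cv2.cvtColor(im["image"],cv2.COLOR_RGB2HSV)[v,u]
m=(h[:,0]<18)&(h[:,1]>150)&(abs(P[:,0]-522)<60)&(abs(P[:,1]+313)<60)&(P[:,2]<80);print("cap",P[m].mean(0))
E
```

```text
22.2 [542.99709134 -81.30786819 214.03476537] [ 0.1230164  -1.21733648 -0.86855842] [-0.02023612  0.08055876 -0.01733807]
side band top z 55.15250025638022 465
((543.2498168945312, -81.23080444335938), 72.032470703125)
scene band top z 54.33358106104566 368
((542.4055786132812, -83.85971069335938), 71.87751007080078)
cap [ 516.8803311  -315.81313271   37.79643835]
```

View pics/end.png

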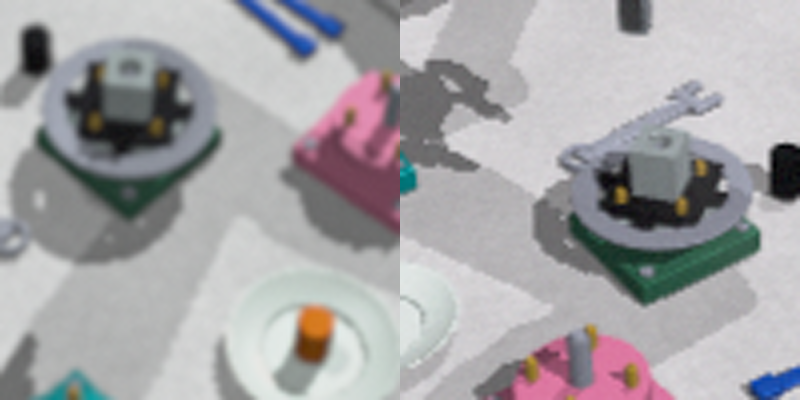

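The disc lies flat on the hub, with brass studs standing through its holes at (95,120) and (157,125). The orange cap stands in the saucer at (315,333), and the gripper is clear.

```bash
python3 -c "
from bench import job_done; print(job_done())"
```

```text
the job is handed in; nothing more can be done
None
```

The job is handed in at about 22 s of the 72 s allowed: the orange cap stands in the saucer and the disc sits flat on the hub with the studs through its holes, both released. I aligned the disc from a camera measurement of the studs before lowering it, so it slid straight on without being turned on the stud tips. Contact peaked at about 8 N in my readings, and I don't have the judge's verdict.

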